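# Set the light meter's range selector to the green mark and freeze the reading

### The job

The light meter lies on the bench of the plant lab. With a fingertip against one side of the selector's bar, without pinching it, push the selector clockwise click by click until it rests on the green mark (the fourth click after the red off mark), without running on past it; then press the blue hold button fully down to freeze the reading, and let it come back up. Leave the meter lying where it is, do not press the yellow button, and leave the pot, bottle and cartridge alone.

Things in the scene. Friction and masses are not known exactly. Their poses are not given: they have to be found in the camera images.
- meter: Light meter lying loose on its back, 0.55 kg: orange holster 206 x 86 mm, dark face 36 mm above the bench. Origin: centre of its underside; x along its length to the end with the white sensor dome, y to its left, z up. Along x: selector's axis at -45 mm, two push buttons at +13 mm, flush display at +47 mm, sensor at +77.5 mm. It slides if shoved sideways with more than about 4 N.
- range_dial (a joint): Selector angle (rad), growing clockwise seen from above. Clicks every 0.628 (36 deg): 0 red off mark (end stop), 0.628, 1.257, 1.885 white, 2.513 green, 3.142 white (end stop). The pointer's direction in the meter's frame is 90 deg minus this value, from +x towards +y. Takes 0.03 N m; past half-way it springs to the next click by itself. Starts on one of the first three.
- dial_axis (a point): On the selector's axis at the top of its bar, 53 mm above the bench; fixed in the meter, with its axes. The selector is a light grey disc 51 mm across (top 40 mm above the bench) with a straight black finger bar across its centre: 48 mm long (24 mm each way), 10 mm wide, from 40 to 53 mm above the bench, a white line on top of its pointing end. Nothing else within 50 mm stands above 36 mm.
- pointer (a point): Upper end of the selector's bar at its pointing end, 24 mm from the axis, 53 mm above the bench, turning with the selector; its x axis points outward along the bar.
- bar_left: Half of the finger bar (48 x 5 x 13 mm) on the left when looking outward along the pointer; origin at its centre, 2.5 mm off the bar's middle line, x along the pointer. Pushing this side near the pointing end turns the selector clockwise. Fingers pressing on both halves at once (over 1 N each) count as pinching.
- bar_right: The other half of the finger bar, on the right when looking outward along the pointer, with the same size and axes. Pushing on this side near the tail end (the end without the white line) also turns the selector clockwise.
- hold_button_top (a point): Centre of the top of the round blue hold button, 15 mm across, on the meter's left (58 mm from the selector's axis along the meter's x, 21 mm to +y): 5 mm above the face, 41 mm above the bench; axes those of the meter.
- hold_button (a joint): How far the blue button is pressed (m): 0 up, 0.003 fully down, which takes 2.8 N (0.7 N to start it); it springs back up.
- lamp_button_top (a point): Centre of the top of the yellow backlight button, same size and height, 42 mm from the blue one on the meter's right. Not to be pressed.
- lamp_button (a joint): How far the yellow button is pressed (m), 0 up to 0.003.
- sensor (a point): Top of the white sensor dome, 24 mm across on a 33 mm black collar, 48 mm above the bench, at the meter's far end, 77.5 mm from its origin along +x; axes those of the meter.
- seedling: Bystander: black plant pot 72 mm across and 62 mm tall with a small green seedling, about 120 mm tall in all, loose; origin under its centre.
- reagent: Bystander: amber bottle, 52 mm across and 105 mm tall, loose; origin under its centre.
- cartridge: Bystander: magenta respirator filter cartridge, a disc 80 mm across and 28 mm thick, loose; origin under its centre.
Things that resemble listed ones, but are neither listed nor needed, are in the scene too. Of the things like the meter, leave any that is brown or turquoise; of the rest the larger one is meant.

How it is judged:
On the way, in this order (a step that is already met when the one before it is completed fails the run):
1. the selector rests on the green mark (value of joint range_dial between 2.373 and 2.653 rad and velocity of joint range_dial below 0.3 rad/s), for 0.3 s.
2. the blue hold button is pressed down with the selector on the green mark (value of joint range_dial between 2.373 and 2.653 rad and value of joint hold_button above 0.0022 m), for 0.1 s.
At the end, for the whole second after the job is handed in: The selector rests within 8 degrees of the green mark (2.513 rad), both buttons are up, the meter lies flat with its selector within 20 mm and its sensor end within 25 mm of where they started, and pot, bottle and cartridge are within 15 mm of where they stood (value of joint range_dial between 2.373 and 2.653 rad and value of joint each of hold_button, lamp_button below 0.0006 m and distance of dial_axis from where it was at the start of the episode below 0.02 m and distance of sensor from where it was at the start of the episode below 0.025 m and height (world z) of meter below 0.006 m and linear speed of meter below 0.02 m/s and distance of each of seedling, reagent, cartridge from where it was at the start of the episode below 0.015 m); the robot touches nothing.
It fails at once if the selector ran past the green mark towards the next click (value of joint range_dial above 2.813 rad).
It fails at once if the selector's bar was pinched (fingers pressing on both its halves) (contact force between the fingers and bar_left above 1 N and contact force between the fingers and bar_right above 1 N).
It fails at once if the yellow button was pressed, or the hold button before the selector was on the green mark (value of joint lamp_button above 0.0015 m or (value of joint hold_button above 0.0015 m and not (value of joint range_dial between 2.373 and 2.653 rad))).
It fails at once if the meter was shoved, lifted or tipped (distance of dial_axis from where it was at the start of the episode above 0.02 m or distance of sensor from where it was at the start of the episode above 0.025 m or height (world z) of meter above 0.008 m or angle between meter's own z axis and vertical above 0.12 rad).
It fails at once if the pot, the bottle or the cartridge was moved (distance of any of seedling, reagent, cartridge from where it was at the start of the episode above 0.015 m).
It also fails if it takes over 54 s, if anything falls off the work surface, if the arm or the gripper's body presses on something with over 40 N, if the wrist force passes 120 N, or if a joint passes its speed limit or range.

### The arm

A 6-joint arm with a two-finger parallel gripper is mounted at the origin on the work surface. World frame = base frame: x ahead of the robot, y to its left, z up, the work surface at z = 0. Lengths are in m, angles in rad, forces in N, time in s.
With the tool pointing down it reaches from about 0.275 to 0.825 m from the base axis. Payload 5.2 kg.
Tool frame: the origin (TCP) lies between the finger pads; the fingertips stand 11 mm ahead of it and the grasp point (between the pads) lies 8 mm behind it; z points along the fingers, y is the direction in which the jaws open and shut (so a half turn about z gives the same grasp; the last joint's range is limited). The gripper opens to 93 mm and grips with 3 to 60 N. Pads are 15 mm wide; open, the fingers measure 128 mm over their backs; the gripper's body (75 mm by 188 mm) begins 65 mm behind the grasp point.
Start: joints at [-1.504, 0.259, 1.535, -0, 1.348, -0.203], TCP at [0.147, -0.53, 0.23] pointing down, gripper open.
Joint ranges: [-3.14, 3.14], [-0.91, 2.08], [0.19, 2.58], [-1.22, 4.36], [0.22, 2.71], [-3.12, 3.12]. Speed limits (rad/s): [2.57, 2.57, 3.14, 3.14, 3.14, 3.14].

### API

Orientations are given as a rotation vector (axis times angle).
In Python, from station import * gives the robot as it stands. The module is installed in compiled form; this text tells all that it offers.
- The arm moves only by the shell command python3 -m handwheel 'ROWS' [FORCE]. ROWS is JSON, a list that holds one entry, the list of rows, each a list of 7 numbers: the finger opening in cm, from 0 to 9.3, then the shift along the tool's x, y, z in cm, then the turn, a rotation vector about the tool's x, y, z in rad. In form: [[[jaw, dx, dy, dz, ax, ay, az], ...]]. A call has 1 to 8 rows; each row is the pose to reach, as a shift and turn from the pose commanded when the call began, along the tool's axes at that moment; what a row does not reach only later rows make up. A row lasts 1/8 s, in which the tool goes at most 62.5 mm and 10.7 degrees, less where a joint would pass 70% of its speed; a pose out of reach is approached as far as the arm can. A call with a gripper value outside its range is refused whole. The fingers move at their own pace and stop on an object; FORCE is the grip in N (left out, the last holds). Time passes only in rows, so rows that repeat a pose let the fingers close. It gives the time, the measured TCP pose, the force and the opening at its end, in the units of the state.
- get_state(): the state, without advancing time (a new reading comes with each control period).
- get_image(name): name is "side" or "top" or "wrist"; returns the picture (400x640x3 uint8, red, green, blue); there is no depth.
- camera_model(name): a dict with "fx", "fy", "cx", "cy" (pixels), "R" (3x3) and "t" (3): a world point X has camera coordinates R X + t; the wrist camera has in their place "mount" (4x4, takes a point from camera to tool coordinates, whose origin is the TCP and whose axes are the flange's). Camera axes: x right, y down, z forward; pixel columns grow to the right and rows downward; lengths in m; the calibration is good to about 2 mm. The wrist camera is an equidistant fisheye: a pixel r from the principal point sees the ray r / f radians off the axis. A picture is of the moment at which its call begins: read the wrist's pose just before it. camera_model takes no time and is no camera call.
- job_done(): hands the job in, once; it reports no verdict.
The state is a dict: "time_s": time; "joint_positions": joint angles; "joint_velocities": joint speeds; "effort": joint torques, N m; "position": TCP position; "tcp_rot": TCP orientation; "ft_force": force on the tool from outside, world axes, zero at the start; "torque": the same for the moment, N m; "width": finger opening in m.
Only numpy, scipy, OpenCV 4.12 (cv2) and the standard library are available. Lean on these libraries where they do the work, as an engineer would, in place of code of your own. Each camera call takes 0.05 s, during which the arm holds its last target. There are 200 camera calls.

## Working session

There is one attempt and no reset: what is moved stays moved. The work goes in short steps, Python scripts to look and compute and a shell command to move; the robot and the scene stay as the last step left them, time stands still between calls to the robot, and variables do not carry over. Pictures are saved under pics/ and viewed, about 8 in all and at most 12, crops included, and the job is handed in when it is done.

```bash
mkdir -p pics; cat > h.py <<'E'
from station import *
import numpy as np, cv2
from scipy.spatial.transform import Rotation as Ro
def save(n,im): cv2.imwrite('pics/'+n,cv2.cvtColor(im,cv2.COLOR_RGB2BGR))
def ray_plane(c,u,v,z):
    R=np.array(c['R']);t=np.array(c['t'])
    d=R.T@np.array([(u-c['cx'])/c['fx'],(v-c['cy'])/c['fy'],1]);o=-R.T@t
    return o+d*(z-o[2])/d[2]
def wrist_plane(c,s,u,v,z):
    x=u-c['cx'];y=v-c['cy'];r=np.hypot(x,y)+1e-9;th=r/c['fx']
    d=np.array([np.sin(th)*x/r,np.sin(th)*y/r,np.cos(th)])
    M=np.array(c['mount']);R=Ro.from_rotvec(s['tcp_rot']).as_matrix();
    o=R@M[:3,3]+np.array(s['position']);d=R@M[:3,:3]@d
    return o+d*(z-o[2])/d[2]
E
python3 - <<'E'
from h import *
s=get_state();print(s)
for n in('top','side','wrist'):print(camera_model(n))
a=get_image('top');b=get_image('side');save('top0.png',a);save('side0.png',b)
np.save('top0.npy',a)
E
```

```text
{'time_s': 0.0, 'joint_positions': array([-1.50375920e+00,  2.59366928e-01,  1.53608420e+00, -9.43157678e-08,
        1.34801704e+00, -2.02806753e-01]), 'joint_velocities': array([-6.28237708e-04, -7.25359952e-04, -2.34422276e-05,  6.04222094e-05,
        1.18188092e-03,  1.05957964e-04]), 'effort': array([ 3.14771023e-04, -4.37307644e+01, -2.84003645e+01,  7.18188914e-02,
        4.14370385e-02, -1.23248615e-04]), 'position': array([ 0.14660187, -0.52954533,  0.22880438]), 'tcp_rot': array([-3.11118714e+00, -4.22333263e-01, -1.99574749e-04]), 'ft_force': array([ 0.48805091, -0.04699242, -0.40894015]), 'torque': array([0.05546559, 0.00771043, 0.01058627]), 'width': 0.09299688102407791}
{'fx': 439.34602768753325, 'fy': 439.34602768753325, 'cx': 324.2781962506085, 'cy': 197.88884557997585, 'R': array([[-0.02130382, -0.99972635, -0.00966299],
       [-0.9892668 ,  0.02247647, -0.14438147],
       [ 0.14455915,  0.0064834 , -0.98947492]]), 't': array([0.05006773, 0.58618203, 0.9785148 ])}
{'fx': 365.97414151921595, 'fy': 365.97414151921595, 'cx': 321.9558379561996, 'cy': 199.37688841250417, 'R': array([[ 0.99989841,  0.00155105,  0.01416883],
       [ 0.01072351, -0.73671986, -0.67611305],
       [ 0.00938978,  0.67619631, -0.73666165]]), 't': array([-0.58878102,  0.05550661,  0.95671037])}
{'fx': 309.70691628693146, 'fy': 309.70691628693146, 'cx': 322.48797622387053, 'cy': 195.1227851769092, 'mount': array([[ 3.24525212e-04, -9.63021721e-01, -2.69423568e-01,
         7.41068619e-02],
       [ 9.99999784e-01,  1.58642511e-04,  6.37468206e-04,
        -1.05344240e-04],
       [-5.71153698e-04, -2.69423716e-01,  9.63021565e-01,
        -1.55548353e-01],
       [ 0.00000000e+00,  0.00000000e+00,  0.00000000e+00,
         1.00000000e+00]])}
```

View pics/top0.png

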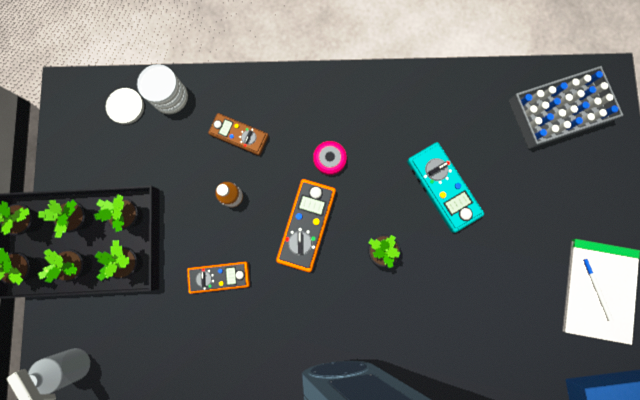

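The target is the larger orange meter, centred near (307,225) with its dome at (316,192) and its selector at about (300,242). The pot (384,252), cartridge (330,157) and bottle (228,194) are nearby. I'll measure it in colour and zoom in.

```bash
python3 - <<'E'
from h import *
a=np.load('top0.npy');c=camera_model('top')
save('crop0.png',cv2.resize(a[170:280,265:350],None,fx=6,fy=5.4,interpolation=cv2.INTER_CUBIC) if 0 else cv2.resize(a[172:278,265:350],None,fx=5.5,fy=5.5,interpolation=cv2.INTER_CUBIC))
hsv=cv2.cvtColor(a,cv2.COLOR_RGB2HSV);roi=np.zeros(a.shape[:2],np.uint8);roi[172:278,265:350]=1
def m(lo,hi):return cv2.inRange(hsv,lo,hi)*roi
def cen(mm):
    n,l,st,ce=cv2.connectedComponentsWithStats(mm);i=1+np.argmax(st[1:,4]);return ce[i],st[i,4]
o=m((5,150,120),(18,255,255));p=cv2.findNonZero(o);print('rect',cv2.minAreaRect(p))
bl,nb=cen(m((100,130,80),(125,255,255)));ye,ny=cen(m((22,130,120),(35,255,255)))
wh,nw=cen(m((0,0,215),(180,40,255)));print(bl,nb,ye,ny,wh,nw)
B=ray_plane(c,*bl,.041);Y=ray_plane(c,*ye,.041);S=ray_plane(c,*wh,.046)
print('blue',B,'yel',Y,'sens?',S,np.linalg.norm(B-Y))
r=cv2.minAreaRect(p);print('ctr',ray_plane(c,*r[0],.034))
print('dial',ray_plane(c,300,242,.045))
for n,px in(('pot',(384,252)),('cart',(330,157)),('bot',(228,190))):print(n,ray_plane(c,*px,.05))
E
```

```text
rect ((305.43255615234375, 224.93600463867188), (37.643035888671875, 88.80429077148438), 16.927515029907227)
[298.46153846 215.92307692] 39 [315.85365854 221.14634146] 41 [311.59302326 204.74418605] 258
blue [0.54655806 0.09784977 0.041     ] yel [0.53353348 0.05779246 0.041     ] sens? [0.57132063 0.06680565 0.046     ] 0.042121580399692105
ctr [0.52588744 0.08237225 0.034     ]
dial [0.48614243 0.09483165 0.045     ]
pot [ 0.45922308 -0.09545227  0.05      ]
cart [0.68243252 0.02166615 0.05      ]
bot [0.60964336 0.25993985 0.05      ]
```

View pics/crop0.png

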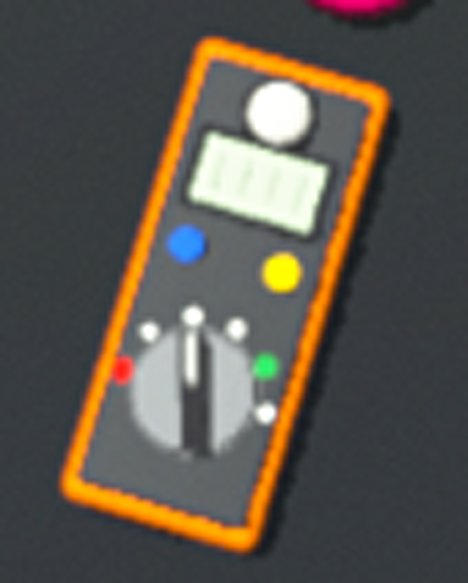

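Pointer (white line) is on the third mark, so range_dial = 1.257 and two clicks remain. In the crop, red is at (122,370), the white marks at (150,330), (192,315) and (237,328), green at (266,367), blue at (186,243) and yellow at (282,272). The meter's x axis is at about -18° in world, the dial is near (0.485,0.096), and the bar points along world +x.

I'll move to hover with the fingers closed and yaw heading to 180°.

```bash
python3 -m handwheel '[[[0,3.1,-3.3,0.2,0,0,-0.18],[0,6.2,-6.6,0.4,0,0,-0.36],[0,9.4,-9.9,0.6,0,0,-0.54],[0,12.5,-13.2,0.8,0,0,-0.72],[0,15.6,-16.5,1.0,0,0,-0.9],[0,18.8,-19.8,1.2,0,0,-1.08],[0,21.9,-23.0,1.4,0,0,-1.26],[0,25,-26.3,1.5,0,0,-1.44]]]' 20
cat > go.py <<'E'
import sys
from h import *
# target x y z yawdeg -> move numbers (cm, rad) in the tool axes
x,y,z,yaw=map(float,sys.argv[1:5]);s=get_state();R=Ro.from_rotvec(s['tcp_rot']).as_matrix()
cy=np.degrees(np.arctan2(R[1,0],R[0,0]));d=R.T@(np.array([x,y,z])-s['position'])*100
T=np.array([[np.cos(np.radians(yaw)),np.sin(np.radians(yaw)),0],[np.sin(np.radians(yaw)),-np.cos(np.radians(yaw)),0],[0,0,-1]]).T
print('shift',d.round(2),'turn',Ro.from_matrix(R.T@T).as_rotvec().round(3),'pos',s['position'].round(4),'yaw',cy.round(2),'F',s['ft_force'].round(2),'w',round(s['width'],4),'t',s['time_s'],'q6',s['joint_positions'][5].round(2))
E
python3 go.py .49 .11 .20 180
```

```text
time_s: 1.1
position: [0.3178, -0.2085, 0.2144]
tcp_rot: [-2.055, -2.376, -0.0]
ft_force: [0.1, 0.1, 0.2]
width: 0.0174
shift [29.04 21.63  1.45] turn [ 0.    -0.    -1.426] pos [ 0.3178 -0.2085  0.2144] yaw 98.28 F [0.08 0.06 0.16] w 0.0174 t 1.1 q6 -1.02
```

```bash
python3 -m handwheel '[[[0,3.6,2.7,0.2,0,0,-0.18],[0,7.2,5.4,0.4,0,0,-0.36],[0,10.8,8.1,0.6,0,0,-0.54],[0,14.5,10.8,0.8,0,0,-0.72],[0,18.1,13.5,1.0,0,0,-0.9],[0,21.8,16.2,1.2,0,0,-1.08],[0,25.4,18.9,1.4,0,0,-1.26],[0,29,21.6,1.5,0,0,-1.43]]]'
python3 -m handwheel '[[[0,0,0,0,0,0,0],[0,0,0,0,0,0,0]]]'
python3 go.py .49 .11 .20 180
python3 - <<'E'
from h import *
s=get_state();a=get_image('wrist');save('w1.png',a);np.save('w1.npy',a);c=camera_model('wrist')
hsv=cv2.cvtColor(a,cv2.COLOR_RGB2HSV)
def comps(n,lo,hi,z):
    k,l,st,ce=cv2.connectedComponentsWithStats(cv2.inRange(hsv,lo,hi))
    for i in range(1,k):
        if st[i,4]>60: print(n,ce[i].round(1),st[i,4],wrist_plane(c,s,*ce[i],z).round(4))
comps('blue',(100,130,80),(125,255,255),.041);comps('yel',(22,130,120),(35,255,255),.041)
comps('green',(45,130,80),(80,255,255),.036);comps('red',(0,180,120),(4,255,255),.036);comps('white',(0,0,215),(180,40,255),.046)
E
```

```text
time_s: 2.1
position: [0.4915, 0.1086, 0.1992]
tcp_rot: [0.007, -3.141, 0.0]
ft_force: [1.4, 0.3, 0.2]
width: 0.0006
time_s: 2.35
position: [0.4905, 0.1069, 0.1992]
tcp_rot: [-0.004, -3.14, 0.001]
ft_force: [0.2, -0.7, 0.8]
width: 0.0007
shift [ 0.05  0.31 -0.08] turn [-0.    -0.001 -0.003] pos [0.4905 0.1069 0.1992] yaw 179.85 F [ 0.16 -0.69  0.8 ] w 0.0007 t 2.35 q6 -1.58
green [624.6 160.7] 150 [0.4496 0.5762 0.036 ]
green [120.8 177.2] 380 [ 0.4807 -0.1415  0.036 ]
green [609.8 241.6] 174 [0.5851 0.5822 0.036 ]
white [452.  114.3] 733 [0.4139 0.242  0.046 ]
white [494.7 115. ] 245 [0.4105 0.2956 0.046 ]
white [511.5 113.8] 89 [0.407  0.3189 0.046 ]
white [325.8 183.7] 665 [0.4892 0.11   0.046 ]
white [296.7 185.3] 518 [0.4908 0.08   0.046 ]
white [311.3 197.3] 135 [0.5037 0.0949 0.046 ]
white [ 54.9 222.8] 166 [ 0.5425 -0.2843  0.046 ]
white [277.5 222.6] 99 [0.5318 0.0582 0.046 ]
white [ 67.5 238.5] 381 [ 0.5658 -0.2625  0.046 ]
white [294.6 245.5] 1125 [0.5587 0.0758 0.046 ]
white [338.1 244.1] 648 [0.557  0.1235 0.046 ]
white [ 51.8 267.3] 823 [ 0.6207 -0.3281  0.046 ]
white [593.7 267.6] 811 [0.623  0.5414 0.046 ]
white [442.1 254.7] 459 [0.5742 0.2465 0.046 ]
white [481.6 294.9] 445 [0.6384 0.3162 0.046 ]
white [204.6 393.8] 1830 [ 0.8413 -0.0889  0.046 ]
white [394.  398.4] 63 [0.8379 0.2198 0.046 ]
```

View pics/w1.png

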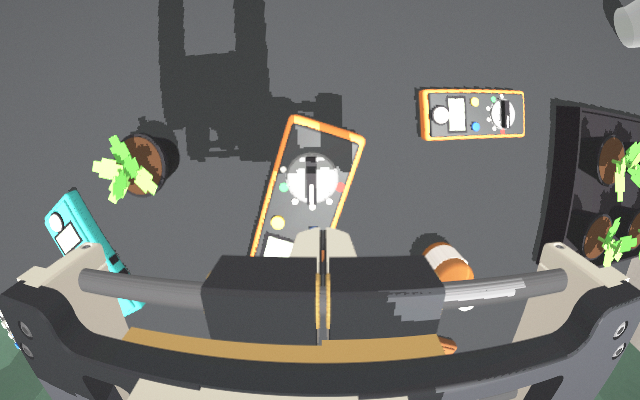

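The dial disc is at about (312,178), with the bar along the image vertical and its white line at (311,197). The closed fingertips show as a trapezoid, about 303–347 wide at row 232, and they hide the blue button. I'll refine the dial centre and the tip width.

```bash
python3 - <<'E'
from h import *
a=np.load('w1.npy');s=get_state();c=camera_model('wrist')
hsv=cv2.cvtColor(a,cv2.COLOR_RGB2HSV);m=cv2.inRange(hsv,(0,0,150),(180,40,255));q=np.zeros_like(m);q[148:206,282:343]=m[148:206,282:343]
q=cv2.morphologyEx(q,cv2.MORPH_OPEN,np.ones((5,5)))
p=cv2.findNonZero(q);h=cv2.convexHull(p);e=cv2.minEnclosingCircle(h);print(e,wrist_plane(c,s,*e[0],.040))
el=cv2.fitEllipse(h);print(el,wrist_plane(c,s,*el[0],.040))
k=(hsv[:,:,2]<60).astype(np.uint8);
for r in (160,165,170): print(r,np.where(k[r,290:335])[0][[0,-1]]+290)
l=wrist_plane(c,s,311.3,197.3,.053);print('line',l)
save('w1c.png',cv2.resize(a[145:275,260:390],None,fx=4.5,fy=4.5,interpolation=cv2.INTER_CUBIC))
for u in(303,347):
  x=(u-c['cx'])/c['fx'];print('tip w',x*.166)
E
```

```text
((312.0, 188.5), 34.23823547363281) [0.49583763 0.09509969 0.04      ]
((311.65631103515625, 188.482421875), (60.04512023925781, 69.54872131347656), 21.9318790435791) [0.49581733 0.0947386  0.04      ]
160 [314 314]Traceback (most recent call last):
  File "<stdin>", line 8, in <module>
IndexError: index 0 is out of bounds for axis 0 with size 0
```

```bash
python3 - <<'E'
from h import *
a=np.load('w1.npy')
save('w1c.png',cv2.resize(a[145:275,260:390],None,fx=4.5,fy=4.5,interpolation=cv2.INTER_CUBIC))
E
```

```text
(no output)
```

View pics/w1c.png

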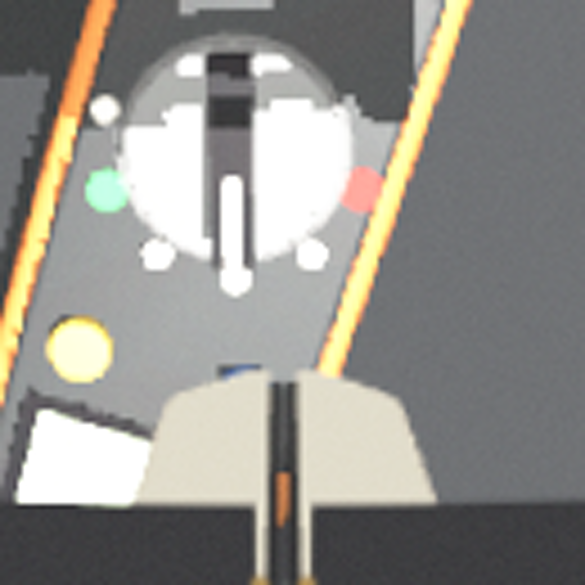

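The crop shows the disc centred at (237,149), which is (312.7,178.1) in the full image. The bar points straight down the image, towards world +x, onto the second white mark. The tips are chamfered and their half-width is about 14–17 mm.

```bash
python3 - <<'E'
from h import *
s=get_state();c=camera_model('wrist')
f=lambda u,v,z:wrist_plane(c,s,260+(u+.5)/4.5-.5,145+(v+.5)/4.5-.5,z).round(4)
print('disc',f(237,149,.04),'yel',f(80,350,.041),'bar end',f(232,268,.053),'bar tail',f(229,53,.053),'mark',f(236,280,.036))
g,r=f(107,190,.036),f(363,190,.036);print(g,r)
E
```

```text
disc [0.4842 0.0955 0.04  ] yel [0.5335 0.0568 0.041 ] bar end [0.509  0.0945 0.053 ] bar tail [0.4599 0.0944 0.053 ] mark [0.5173 0.0948 0.036 ]
[0.4949 0.0644 0.036 ] [0.4951 0.125  0.036 ]
```

```bash
python3 go.py .5005 .128 .0535 180; python3 -m handwheel '[[[0,-0.5,1.1,1,0,0,0],[0,-1.0,2.1,3,0,0,0],[0,-1.0,2.1,6,0,0,0],[0,-1.0,2.1,9,0,0,0],[0,-1.0,2.1,12,0,0,0],[0,-1.0,2.1,13.8,0,0,0],[0,-1.0,2.1,14.5,0,0,0],[0,-1.0,2.1,14.5,0,0,0]]]'; python3 go.py .5005 .1165 .0535 180
```

```text
shift [-1.01  2.17 14.58] turn [-0.    -0.001 -0.003] pos [0.4905 0.1064 0.1993] yaw 179.8 F [ 0.71  0.36 -0.14] w 0.0006 t 2.4 q6 -1.58
time_s: 3.4
position: [0.5011, 0.1279, 0.0544]
tcp_rot: [-0.004, -3.141, 0.0]
ft_force: [0.7, -0.9, -0.1]
width: 0.0006
shift [ 0.06 -1.14  0.09] turn [-0.    -0.001 -0.003] pos [0.5011 0.1279 0.0544] yaw 179.85 F [ 0.7  -0.92 -0.1 ] w 0.0006 t 3.4 q6 -1.53
```

```bash
python3 -m handwheel '[[[0,0,-0.5,0.1,0,0,0],[0,0,-1.0,0.1,0,0,0],[0,-0.23,-1.18,0.1,0,0,0.105],[0,-0.43,-1.38,0.1,0,0,0.21],[0,-0.62,-1.6,0.1,0,0,0.314],[0,-0.77,-1.84,0.1,0,0,0.419],[0,-0.77,-1.84,0.1,0,0,0.419],[0,-0.77,-1.84,0.1,0,0,0.419]]]'; python3 go.py .5005 .1165 .0535 156
python3 - <<'E'
from h import *
a=get_image('top');b=get_image('wrist')
A=cv2.resize(a[172:278,265:350],None,fx=4,fy=4,interpolation=cv2.INTER_CUBIC);B=cv2.resize(b[130:280,250:400],(424,424),interpolation=cv2.INTER_CUBIC)
save('p1.png',np.hstack([A,B]))
E
```

```text
time_s: 4.4
position: [0.5092, 0.1096, 0.054]
tcp_rot: [0.653, 3.072, 0.0]
ft_force: [0.1, 0.5, 0.4]
width: 0.0004
shift [1.07 0.28 0.05] turn [ 0.     0.001 -0.   ] pos [0.5092 0.1096 0.054 ] yaw 155.99 F [0.1  0.51 0.41] w 0.0004 t 4.4 q6 -1.15
```

View pics/p1.png

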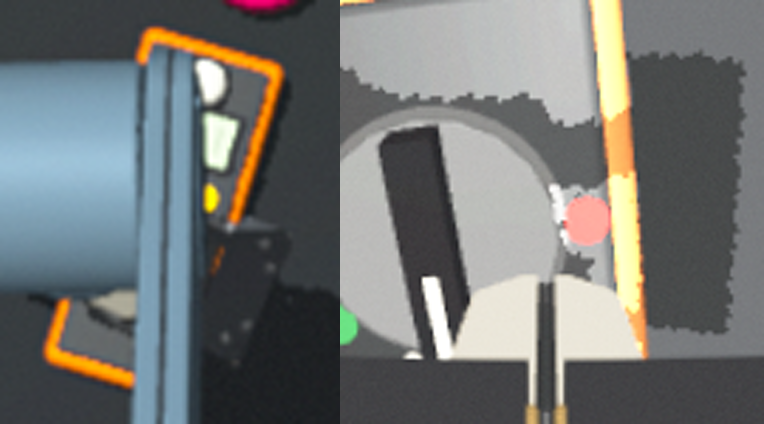

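Wrist view: the tool has turned 24° and the bar, from (410,130) to (440,350), lags it by about 10°. The bar is therefore being pushed but hasn't clicked yet. The arm hides it from the top camera. I'll continue along the arc.

```bash
python3 -m handwheel '[[[0,-0.12,-0.09,0,0,0,0.052],[0,-0.23,-0.18,0,0,0,0.105],[0,-0.33,-0.28,0,0,0,0.157],[0,-0.43,-0.38,0,0,0,0.21],[0,-0.52,-0.49,0,0,0,0.262],[0,-0.62,-0.6,0,0,0,0.314],[0,-0.62,-0.6,0,0,0,0.314],[0,-0.62,-0.6,0,0,0,0.314]]]'; python3 go.py .5005 .1165 .0535 138
python3 - <<'E'
from h import *
b=get_image('wrist')
save('p2.png',cv2.resize(b[130:280,220:400],(600,500),interpolation=cv2.INTER_CUBIC))
E
```

```text
time_s: 5.5
position: [0.512, 0.1017, 0.0536]
tcp_rot: [-1.126, -2.933, 0.0]
ft_force: [1.1, 0.8, -0.7]
width: 0.0007
shift [1.84 0.33 0.01] turn [-0. -0. -0.] pos [0.512  0.1017 0.0536] yaw 137.98 F [ 1.09  0.78 -0.68] w 0.0007 t 5.5 q6 -0.86
```

View pics/p2.png

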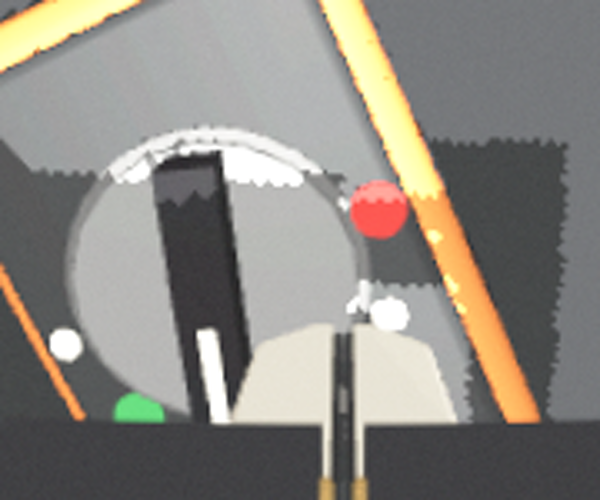

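Bar tilt from (188,160) to (222,420) is 7.5° behind a tool turn of 42°, so the bar is at about 35°, which is the first click. Now the second click.

```bash
python3 -m handwheel '[[[0,-0.12,-0.09,0,0,0,0.052],[0,-0.23,-0.18,0,0,0,0.105],[0,-0.33,-0.28,0,0,0,0.157],[0,-0.43,-0.38,0,0,0,0.21],[0,-0.52,-0.49,0,0,0,0.262],[0,-0.62,-0.6,0,0,0,0.314],[0,-0.7,-0.72,0,0,0,0.366],[0,-0.7,-0.72,0,0,0,0.366]]]'; python3 -m handwheel '[[[0,-0.06,-0.04,0,0,0,0.026],[0,-0.12,-0.09,0,0,0,0.052],[0,-0.12,-0.09,0,0,0,0.052],[0,-0.12,-0.09,0,0,0,0.052]]]'; python3 go.py .5005 .1165 .0535 114
python3 - <<'E'
from h import *
b=get_image('wrist')
save('p3.png',cv2.resize(b[130:280,220:400],(600,500),interpolation=cv2.INTER_CUBIC))
E
```

```text
time_s: 6.55
position: [0.5124, 0.0917, 0.0536]
tcp_rot: [-1.642, -2.678, 0.0]
ft_force: [-0.2, -0.5, -0.7]
width: 0.0007
time_s: 7.05
position: [0.5122, 0.0902, 0.0536]
tcp_rot: [-1.712, -2.634, 0.0]
ft_force: [0.1, 0.8, -0.2]
width: 0.0004
shift [ 2.88 -0.    0.01] turn [-0.    -0.    -0.001] pos [0.5122 0.0902 0.0536] yaw 113.97 F [ 0.06  0.77 -0.16] w 0.0004 t 7.05 q6 -0.46
```

View pics/p3.png

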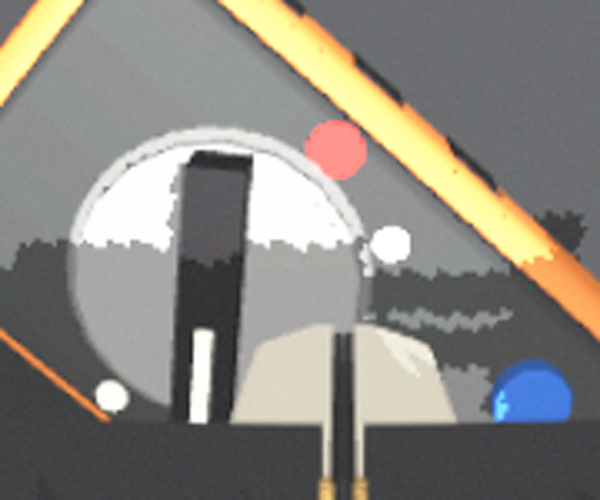

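The bar now tilts slightly the other way, from (220,155) to (203,420), with the tool turned 66°. The bar is therefore at about 70–72°, resting on green. I'll back off, lift and check.

```bash
python3 -m handwheel '[[[0,0,0.3,0,0,0,0],[0,0,0.5,-0.5,0,0,0],[0,0,0.5,-2,0,0,0],[0,0,0.5,-4,0,0,0],[0,0,0.5,-6,0,0,0],[0,0,0.5,-6,0,0,0],[0,0,0.5,-6,0,0,0]]]'; python3 go.py .5465 .0977 .075 114
python3 - <<'E'
from h import *
s=get_state();b=get_image('wrist');c=camera_model('wrist')
save('p4.png',cv2.resize(b[100:300,190:430],(720,600),interpolation=cv2.INTER_CUBIC))
hsv=cv2.cvtColor(b,cv2.COLOR_RGB2HSV)
for n,lo,hi,z in(('blue',(100,130,80),(125,255,255),.041),('green',(45,90,80),(85,255,255),.036),('red',(0,120,120),(4,255,255),.036)):
    k,l,st,ce=cv2.connectedComponentsWithStats(cv2.inRange(hsv,lo,hi))
    for i in range(1,k):
        w=wrist_plane(c,s,*ce[i],z)
        if st[i,4]>40 and np.linalg.norm(w[:2]-[.52,.09])<.08: print(n,ce[i].round(1),st[i,4],w.round(4))
E
```

```text
time_s: 7.98
position: [0.5166, 0.0922, 0.1136]
tcp_rot: [1.712, 2.634, -0.0]
ft_force: [-1.2, -0.3, -0.6]
width: 0.0004
shift [-0.71  2.96  3.86] turn [-0.     0.    -0.001] pos [0.5166 0.0922 0.1136] yaw 113.95 F [-1.16 -0.3  -0.56] w 0.0004 t 7.975 q6 -0.45
blue [360.3 217.3] 279 [0.546  0.0976 0.041 ]
green [284.7 227.6] 72 [0.4951 0.0632 0.036 ]
```

View pics/p4.png

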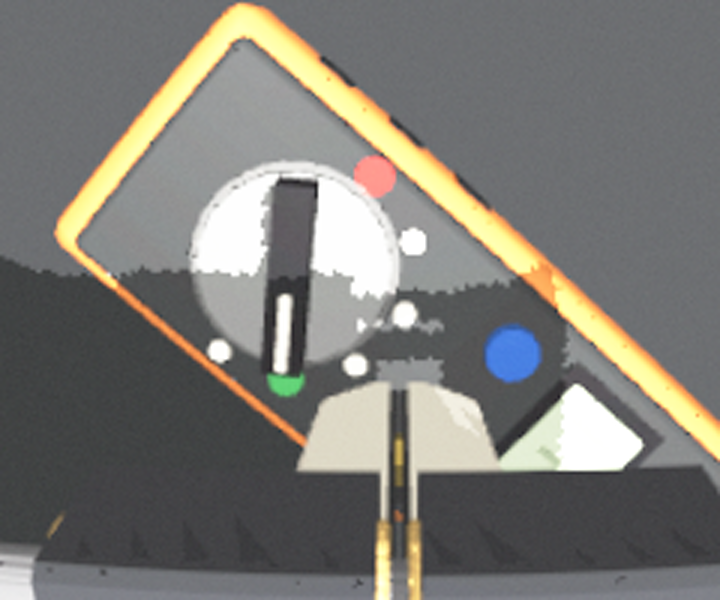

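The selector points at the green mark at (286,383), and the blue button at (513,353) is where expected, so the meter hasn't moved. Now I'll press blue.

```bash
python3 -m handwheel '[[[0,-0.35,1.5,0,0,0,0],[0,-0.7,2.95,0.5,0,0,0],[0,-0.7,2.95,2.5,0,0,0],[0,-0.7,2.95,4.5,0,0,0],[0,-0.7,2.95,5.6,0,0,0],[0,-0.7,2.95,5.9,0,0,0],[0,-0.7,2.95,5.9,0,0,0]]]'; python3 -m handwheel '[[[0,0,0,0.2,0,0,0],[0,0,0,0.35,0,0,0],[0,0,0,0.5,0,0,0],[0,0,0,0.55,0,0,0],[0,0,0,0.55,0,0,0],[0,0,0,0.55,0,0,0]]]';python3 go.py .5463 .0977 .049 114
```

```text
time_s: 8.9
position: [0.547, 0.0978, 0.0547]
tcp_rot: [1.712, 2.634, 0.0]
ft_force: [0.0, -0.2, 1.0]
width: 0.0007
time_s: 9.65
position: [0.547, 0.0978, 0.0494]
tcp_rot: [1.712, 2.633, 0.001]
ft_force: [1.4, 0.1, 3.3]
width: 0.0002
shift [ 0.02 -0.07  0.04] turn [ 0.001  0.    -0.001] pos [0.547  0.0978 0.0494] yaw 113.95 F [1.41 0.12 3.27] w 0.0002 t 9.65 q6 -0.44
```

```bash
python3 -m handwheel '[[[0,0,0,0.05,0,0,0],[0,0,0,0.1,0,0,0],[0,0,0,0.1,0,0,0],[0,0,0,0.1,0,0,0]]]'
```

```text
time_s: 10.15
position: [0.5471, 0.0978, 0.0491]
tcp_rot: [1.711, 2.633, 0.001]
ft_force: [-1.2, 0.3, 8.9]
width: 0.0007
```

Bottomed: the force rose to 8.9 N with almost no travel. I'll lift off and check.

```bash
python3 -m handwheel '[[[0,0,0,-0.3,0,0,0],[0,0,0,-1,0,0,0],[0,0,0,-4,0,0,0],[0,0,-1.5,-8,0,0,0],[0,0,-3,-10,0,0,0],[0,0,-3,-10,0,0,0],[0,0,-3,-10,0,0,0]]]'
python3 - <<'E'
from h import *
s=get_state();b=get_image('wrist');c=camera_model('wrist');print(s['position'],s['ft_force'])
save('p5.png',b[80:380,120:520])
hsv=cv2.cvtColor(b,cv2.COLOR_RGB2HSV)
for n,lo,hi,z in(('blue',(100,130,80),(125,255,255),.041),('green',(45,90,80),(85,255,255),.036)):
    k,l,st,ce=cv2.connectedComponentsWithStats(cv2.inRange(hsv,lo,hi))
    for i in range(1,k):
        w=wrist_plane(c,s,*ce[i],z)
        if st[i,4]>20 and np.linalg.norm(w[:2]-[.52,.09])<.08: print(n,ce[i].round(1),st[i,4],w.round(4))
E
```

```text
time_s: 11.02
position: [0.5188, 0.0857, 0.1472]
tcp_rot: [-1.712, -2.633, 0.001]
ft_force: [-0.5, -0.7, -0.1]
width: 0.0005
[0.51877483 0.08572989 0.14724646] [-0.45591075 -0.74428239 -0.1129441 ]
blue [356.7 197.4] 213 [0.5459 0.0973 0.041 ]
green [289.4 206.5] 70 [0.4948 0.0637 0.036 ]
```

View pics/p5.png

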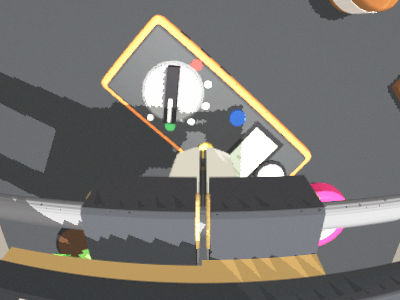

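The pointer is still on green at (170,127), blue is up at (237,117), and the meter is unmoved. Handing in.

```bash
python3 -c "from station import *; print(job_done())"
```

```text
the job is handed in; nothing more can be done
None
```

I turned the selector two clicks clockwise, from the second click to green. I used the closed fingertips against the bar's left side only. Then I pressed the blue hold button, let it come back up, and handed the job in at about 11 s of the 54 s allowed.

- **Selector:** it still points at the green mark in the last wrist picture.
- **Hold button:** it bottomed out. The force rose from about 3 N to 8.9 N while the tool moved only 0.3 mm. The button looks released in the last picture.
- **Meter:** the blue button and green mark measured within about 1 mm of their earlier positions, so the meter has not shifted.
- **Yellow button and bystanders:** the path stayed clear of the yellow button, pot, bottle and cartridge. I did not measure them again at the end, because the fingers hid the yellow button and parts of the rest.

No check failed or disagreed. The selector angle was judged from pictures, since no joint reading was available.

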